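# Unbolt and open the board test jig

## Task

Open the test jig: with one fingertip hold its red sprung catch bar down while the other fingertip pushes the yellow tab of the bolt all the way back, then let go so that the catch bar springs up and locks the bolt there. Then push the clear cover fully open with a fingertip against its black lip. Only press and push: pick nothing up, and leave the green board in its nest and the tools on the bench where they lie.

Things in the scene. Friction and masses are not known exactly. Their poses are not given: they have to be found in the camera images.
- jig: board test jig fixed to the bench: light grey block 224 (x) x 256 (y) x 45 (z) mm; origin at the centre of its underside, x away from the robot, y to the left, turned up to 0.35 rad either way. All directions, 'left', 'right', 'near' and 'far' below mean this frame. On its deck (z = 45 mm): cover over a nest on the left half; steel bolt and red catch bar on the right half. Nothing on it is higher than 96 mm above the bench
- tab (a point): top centre of the bolt's yellow thumb tab, an upright plate 28 (x) x 8 (y) mm. It stands on the round bolt (12 mm thick, axis 62 mm above the bench, along y) and reaches from 68 to 96 mm above the bench. Push its left (+y) face toward -y to draw the bolt; with the bolt home, 37 mm of free room lie left of that face, over the bolt, down to 72 mm above the bench
- bolt (a joint): draw of the bolt, m: 0 home with its nose through the cover's staple, 0.040 fully back (toward the jig's -y, solid stop). About 1.5 N of friction, no spring. Without the catch bar held down it stops after 2 mm; if the bar is let up half-way, its teeth stop the bolt again at the next notch
- bar (a point): centre of the top face of the red catch bar: 26 (x) x 100 (y) mm, its length parallel to the bolt, its centre line 55 mm nearer the robot (jig -x) than the bolt's axis. Top face 84 mm above the bench when up. The tab stands 7 mm left of the bar's middle (along y) when the bolt is home and 33 mm right of it when fully back, so a fingertip level with the other one can slide along the bar
- catch (a joint): depression of the catch bar, m: 0 up, 0.011 bottomed. Straight down, spring of 2.4 N at the top and 5.7 N at the bottom, anywhere along its length. The bolt is free once it is more than 6 to 7 mm down; 8 to 10 mm is a good depth (fingertips then 74 to 76 mm above the bench)
- lip (a point): top centre of the near (-x) face of the cover's black push lip: the face is 64 mm long along y, upright, from 50 to 71 mm above the bench, with a ramp down behind it. The cover's flat top, 50 to 51 mm above the bench, reaches 45 mm nearer than the lip. Push toward +x
- cover (a joint): opening of the cover, m: 0 shut, 0.085 fully open (slid to the jig's +x, solid stop). About 1.5 N of friction, stays where left; held shut (2 mm play) while the bolt is less than about 12 mm back
- board: loose green circuit board 34 x 52 mm, lying in the nest under the cover; not to be touched
- pliers: red-handled pliers lying loose on the bench, bystander
- cutters: black side cutters lying loose on the bench, bystander
- marker: white marker pen with red cap, 135 mm long, lying loose on the bench to the right of the jig, bystander
- spool: solder spool, 54 mm wide and 30 mm high, standing loose on the bench behind the jig, bystander
- tape: black tape roll, 55 mm wide and 19 mm high, lying loose on the bench behind the jig, bystander

How it is judged:
On the way, in this order (a step that is already met when the one before it is completed fails the run):
1. the bolt is half-way back while the fingers hold the catch bar down (value of joint bolt between 0.008 and 0.032 m and value of joint catch above 0.005 m and contact force between the fingers and catch above 0.5 N), for 0.05 s.
2. the bolt is fully back and the catch bar has sprung up (value of joint bolt above 0.036 m and value of joint catch below 0.003 m), for 0.2 s.
At the end, for the whole second after the job is handed in: the bolt is within 4 mm of fully back, the catch bar is up (less than 3 mm down), the cover is within 7 mm of fully open and at rest (all of step 2 and value of joint cover above 0.078 m and linear speed of cover below 0.01 m/s); the robot touches nothing.
It fails at once if the circuit board is touched by the robot, lifted or shifted more than 10 mm (distance of board from where it was at the start of the episode above 0.01 m or contact force between any of the arm, the fingers and board above 0.5 N).
It fails at once if a tool or roll on the bench is shifted more than 20 mm or lifted (distance of any of pliers, cutters, marker, spool, tape from where it was at the start of the episode above 0.02 m).
It also fails if it takes over 40 s, if anything falls off the work surface, if the arm or the gripper's body presses on something with over 40 N, if the wrist force passes 120 N, or if a joint passes its speed limit or range.

## Robot

A 7-joint arm with a two-finger parallel gripper is mounted at the origin on a cart in front of the work surface, level with it; the furniture and walls round the work are solid. World frame = base frame: x ahead of the robot, y to its left, z up, the work surface at z = 0. Lengths are in m, angles in rad, forces in N, time in s.
With the tool pointing down it reaches from about 0.4 to 0.85 m from the base axis. Payload 4.5 kg.
Tool frame: the origin (TCP) lies at the centre of the arm's flange, where the gripper is bolted on; the fingertips stand 166 mm ahead of it and the grasp point (between the pads) lies 147 mm ahead of it (manip.nose_length is the distance from the TCP to the fingertips, in m); y points along the fingers, x is the direction in which the jaws open and shut, and the axes are right-handed (so a half turn about y gives the same grasp; the last joint's range is limited). The gripper opens to 88 mm and grips with 3 to 60 N. Pads are 18 mm wide; open, the fingers measure 123 mm over their backs; the gripper's body (75 mm by 187 mm) begins 45 mm behind the grasp point.
Start: joints at [1.159, 0.689, -0.195, 1.565, 0.157, 0.902, -0.215], TCP at [0.27, -0.564, 0.405] pointing down, gripper open.
Joint ranges: [-3.01, 3.01], [-0.46, 2.08], [-1.47, 1.51], [0.13, 2.56], [-1, 4.14], [0.04, 2.09], [-2.66, 2.66]. Speed limits (rad/s): [2.57, 2.57, 3.14, 3.14, 3.14, 3.14, 3.14].

## Interface

Orientations are given as [roll, pitch, yaw] about the fixed x, y, z axes, in that order (R = Rz(yaw) Ry(pitch) Rx(roll)).
In Python, from rig import manip gives the robot as it stands.
- The arm moves only by the tool move_arm, never from a script. Its argument "plan" is a list of rows, each a list of 5 numbers: the gripper's target within -1 to 1 (fully open at 1, half-way at 0, shut at -1), then the shift along the tool's x, y, z in mm, then the turn about the tool's y in rad. A call has 1 to 5 rows; each row is the pose to reach, as a shift and turn from the pose commanded when the call began, along the tool's axes at that moment; what a row does not reach only later rows make up. A row lasts 1/10 s, in which the tool goes at most 50 mm and 8.59 degrees, less where a joint would pass 70% of its speed; a pose out of reach is approached as far as the arm can. A call with a gripper value outside its range is refused whole. The fingers move at their own pace and stop on an object; "force" is the grip in N (left out, the last holds). Time passes only in rows, so rows that repeat a pose let the fingers close. It gives the time, the measured TCP pose, the force and the opening at its end, in the units of the state.
- manip.observe(): the state, without advancing time (a new reading comes with each control period).
- manip.camera(name): name is "scene" or "top" or "wrist"; returns the picture (384x512x3 uint8, red, green, blue); there is no depth.
- manip.camera_params(name): a dict with "K" (3x3 intrinsics, pixels), "dist" ([k1, k2, p1, p2, k3] as OpenCV has them; the pictures are not rectified), "R" (3x3) and "t" (3): a world point X has camera coordinates R X + t. Camera axes: x right, y down, z forward; pixel columns grow to the right and rows downward; lengths in m; the calibration is good to about 2 mm. A picture is of the moment at which its call begins: read the wrist's pose just before it. camera_params takes no time and is no camera call; for the wrist camera it gives the pose at the moment of the call.
- manip.sign_off(): hands the job in, once; it reports no verdict.
The state is a dict: "time_s": time; "joint_pos": joint angles; "qvel": joint speeds; "joint_torque": joint torques, N m; "position": TCP position; "tool_rot": TCP orientation; "ft_force": force on the tool from outside, world axes, zero at the start; "torque": the same for the moment, N m; "width": opening from 0.0 (shut) to 1.0 (fully open).
Only numpy, scipy, OpenCV 4.12 (cv2) and the standard library are available. Lean on these libraries where they do the work, as an engineer would, in place of code of your own. Each camera call takes 0.05 s, during which the arm holds its last target.

## Working session

There is one attempt and no reset: what is moved stays moved. The work goes in short steps, Python scripts to look and compute and a tool call to move; the robot and the scene stay as the last step left them, time stands still between calls to the robot, and variables do not carry over. Pictures are saved under pics/ and viewed, and the job is handed in when it is done.

Besides the shell and the picture viewer there is one more tool, called after "Call:" as name([rows], argument=value, ...), one row to a line, values as JSON. move_arm: Moves the arm, as the interface text tells. Its arguments: {"type":"object","properties":{"plan":{"type":"array","items":{"type":"array","items":{"type":"number"}}},"force":{"type":"number"}},"required":["plan"]}

```bash
mkdir -p pics; ls
python3 - <<'E'
from rig import manip
import cv2,numpy as np
print(manip.observe())
for n in ("scene","top","wrist"):
    p=manip.camera_params(n); print(n,p)
    im=manip.camera(n); cv2.imwrite(f"pics/{n}0.png",im[:,:,::-1])
E
```

```text
pics
{'time_s': 0.0, 'joint_pos': array([ 1.15880985,  0.6899822 , -0.19453857,  1.56638419,  0.15727613,
        0.90249147, -0.21509666]), 'qvel': array([ 7.72376417e-04,  9.16486383e-04,  9.60607417e-05,  2.35165984e-03,
       -1.69030069e-03,  8.84665364e-04,  6.71625315e-04]), 'joint_torque': array([ 8.35579049e-04, -5.27571845e+01, -1.26688544e+00, -1.53428507e+01,
       -5.27012197e-02,  6.43153035e-03,  1.80938632e-04]), 'position': array([ 0.26931844, -0.5636149 ,  0.40390078]), 'tool_rot': array([-1.57089944,  0.00187163, -1.12491309]), 'ft_force': array([ 0.22578005, -0.51168832,  0.85384033]), 'torque': array([0.04042538, 0.05893747, 0.01297795]), 'width': 0.9983400074790485}
scene {'K': array([[403.14199935,   0.        , 259.56450632],
       [  0.        , 403.14199935, 194.33577838],
       [  0.        ,   0.        ,   1.        ]]), 'dist': array([-0.04858318,  0.        ,  0.        ,  0.        ,  0.        ]), 'R': array([[-0.83360292, -0.55191679,  0.02222679],
       [-0.29085061,  0.4043739 , -0.86711457],
       [ 0.46958715, -0.72929391, -0.4976126 ]]), '
[... 252 characters left out ...]
 ,  0.        ,  0.        ,  0.        ]), 'R': array([[ 0.00965077, -0.99986772, -0.01309181],
       [-0.99523732, -0.00833437, -0.09712475],
       [ 0.0970028 ,  0.01396678, -0.99518611]]), 't': array([-0.18750697,  0.60866643,  1.21631227])}
wrist {'K': array([[329.91112692,   0.        , 257.68745948],
       [  0.        , 329.91112692, 191.60952794],
       [  0.        ,   0.        ,   1.        ]]), 'dist': array([-0.04900768,  0.        ,  0.        ,  0.        ,  0.        ]), 'R': array([[ 0.43087927, -0.90240843, -0.00144151],
       [-0.85735647, -0.40986538,  0.31136835],
       [-0.28157225, -0.13292628, -0.95028821]]), 't': array([-0.62322345, -0.04356257,  0.39321431])}
```

View images.

View pics/scene0.png

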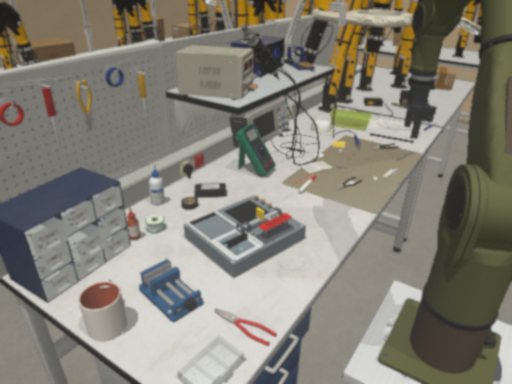

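View pics/top0.png

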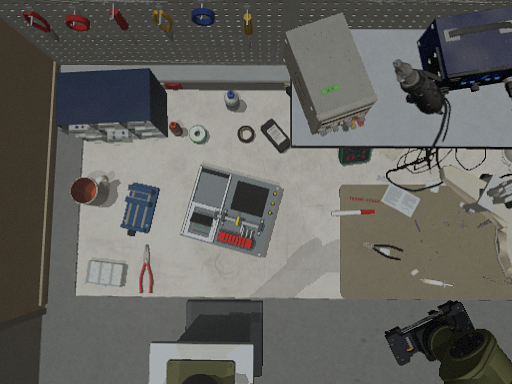

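View pics/wrist0.png

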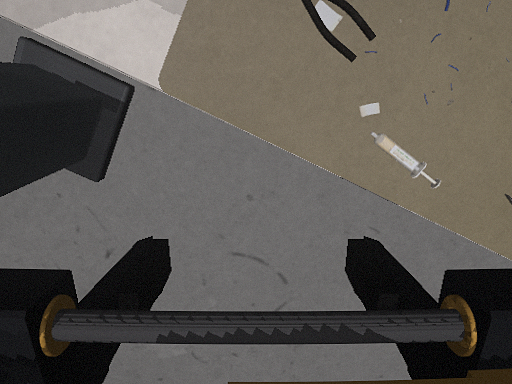

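Run:
```python
import cv2
a=cv2.imread("pics/top0.png")[150:270,165:300]
cv2.imwrite("pics/top0z.png",cv2.resize(a,None,fx=5,fy=5,interpolation=cv2.INTER_CUBIC))
a=cv2.imread("pics/scene0.png")[185:280,175:315]
cv2.imwrite("pics/scene0z.png",cv2.resize(a,None,fx=5,fy=5,interpolation=cv2.INTER_CUBIC))
```

```text
(no output)
```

View pics/top0z.png

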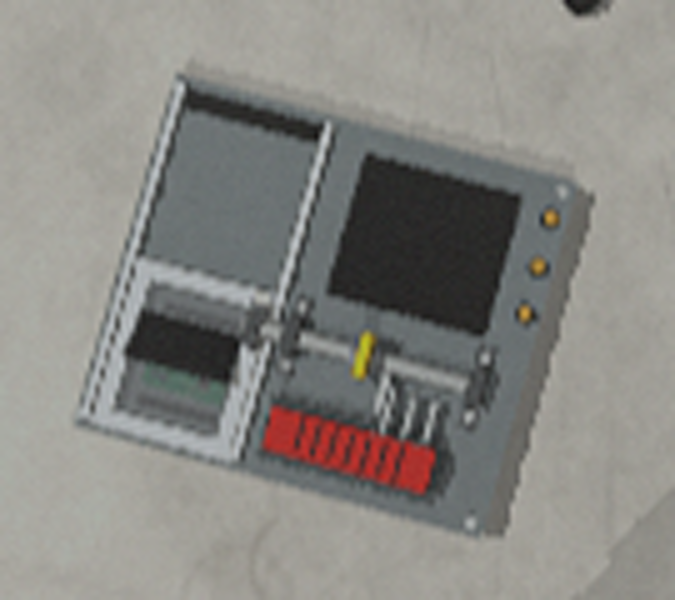

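View pics/scene0z.png

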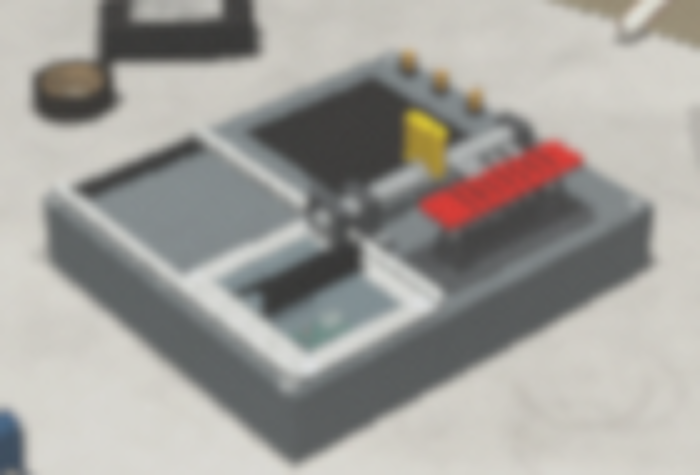

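```bash
cat > h.py <<'E'
import numpy as np,cv2
def ray(p,uv):
    uv=np.array(uv,float).reshape(-1,1,2)
    n=cv2.undistortPoints(uv,p["K"],p["dist"]).reshape(-1,2)
    d=np.c_[n,np.ones(len(n))]@p["R"]
    return -p["R"].T@p["t"],d
def onz(p,uv,z):
    c,d=ray(p,uv); return c+d*((z-c[2])/d[:,2])[:,None]
def proj(p,X):
    r,_=cv2.Rodrigues(p["R"]); return cv2.projectPoints(np.array(X,float).reshape(-1,3),r,p["t"],p["K"],p["dist"])[0].reshape(-1,2)
def masks(im): # rgb
    hsv=cv2.cvtColor(im,cv2.COLOR_RGB2HSV); H,S,V=cv2.split(hsv)
    return (((H<8)|(H>172))&(S>150)&(V>100)), ((H>22)&(H<34)&(S>140)&(V>110))
E
python3 - <<'E'
from rig import manip
from h import *
p=manip.camera_params("top"); im=cv2.imread("pics/top0.png")[:,:,::-1].copy()
r,y=masks(im); box=np.zeros(r.shape,bool); box[150:270,165:300]=1
for m,z,n in((r,.084,"bar"),(y,.096,"tab")):
    m=m&box; v,u=np.nonzero(m); P=onz(p,np.c_[u,v],z)[:,:2]
    print(n,len(u),u.mean(),v.mean(),cv2.minAreaRect(P.astype(np.float32)),P.mean(0))
zz=np.array([[180,75],[585,190],[505,538],[78,423]])/5+[165,150]
P=onz(p,zz-.4,.045); print(P, P.mean(0))
for a,b in((0,3),(1,2)): d=P[a]-P[b]; print(np.arctan2(d[1],d[0]),np.linalg.norm(d))
w=manip.camera_params("wrist"); print(-w["R"].T@w["t"])
E
```

```text
bar 254 234.3740157480315 239.3188976377953 ((0.46823030710220337, -0.10478882491588593), (0.09832639992237091, 0.025915686041116714), 75.15805053710938) [ 0.46848048 -0.10483037]
tab 20 237.25 220.45 ((0.5221633911132812, -0.1131000965833664), (0.006349530071020126, 0.023842478170990944), 76.80254364013672) [ 0.52316589 -0.1132971 ]
[[ 0.69482914  0.00584012  0.045     ]
 [ 0.62576003 -0.24322401  0.045     ]
 [ 0.41541682 -0.19631034  0.045     ]
 [ 0.48146721  0.06254218  0.045     ]] [ 0.5543683  -0.09278801  0.045     ]
-0.2597513236141612 0.22076783202574873
-0.2194422878947203 0.21551138682066298
[ 0.34193509 -0.52803592  0.38644291]
```

Call:
move_arm([
  [-0.15,-30,0,38,0],
  [-0.15,-60,0,76,0],
  [-0.15,-90,0,114,0],
  [-0.15,-120,0,152,0],
  [-0.15,-150,0,188,0],
])

```text
time_s: 0.65
position: [0.3751, -0.3456, 0.4047]
tool_rot: [-1.57, 0.0, -1.125]
ft_force: [0.5, 0.8, 0.9]
width: 0.57
```

Call:
move_arm([
  [-0.15,-30,0,38,-0.13],
  [-0.15,-60,0,76,-0.26],
  [-0.15,-90,0,114,-0.39],
  [-0.15,-120,0,152,-0.52],
  [-0.15,-150,0,188,-0.65],
])

```text
time_s: 1.15
position: [0.48, -0.1291, 0.4048]
tool_rot: [-1.571, -0.0, -0.469]
ft_force: [0.9, -1.1, -0.9]
width: 0.426
```

```bash
cat > st.py <<'E'
from rig import manip
from h import *
def goal(G,yaw):  # tip goal (x,y,z) world and yaw -> tool shift mm, turn
    s=manip.observe(); c=np.array(s["position"])+0; a=s["tool_rot"]
    from scipy.spatial.transform import Rotation as R
    M=R.from_euler("xyz",a).as_matrix()
    d=M.T@(np.array(G)+[0,0,manip.nose_length]-c)
    print("t",round(s["time_s"],2),"pos",c.round(4),"rot",np.round(a,4),"F",np.round(s["ft_force"],2),"w",round(s["width"],3))
    print("shift",(d*1000).round(1),"turn",round(-(yaw-a[2]),3))
E
python3 - <<'E'
from st import *
goal([.5024,-.0843,.25],-.259)
E
```

```text
t 1.15 pos [ 0.48   -0.1291  0.4048] rot [-1.5708e+00 -3.0000e-04 -4.6940e-01] F [ 0.94 -1.08 -0.93] w 0.426
shift [ -0.3 -11.2  50.1] turn -0.21
```

Call:
move_arm([
  [-0.15,0,0,25,-0.1],
  [-0.15,0,0,45,-0.21],
  [-0.15,0,0,45,-0.21],
  [-0.15,0,0,45,-0.21],
])

```text
time_s: 1.55
position: [0.4996, -0.0918, 0.4044]
tool_rot: [-1.572, 0.001, -0.268]
ft_force: [-0.2, -0.1, -0.0]
width: 0.43
```

Run:
```python
from st import *
goal([.5024,-.0843,.25],-.259)
p=manip.camera_params("wrist"); im=manip.camera("wrist"); np.savez("w1.npz",**p); cv2.imwrite("pics/w1.png",im[:,:,::-1])
r,y=masks(im)
for m,z,n in((r,.084,"bar"),(y,.096,"tab")):
    m=m.astype(np.uint8); k,l,s,c=cv2.connectedComponentsWithStats(m); i=1+s[1:,4].argmax(); v,u=np.nonzero(l==i)
    P=onz(p,np.c_[u,v],z)[:,:2]; print(n,s[i],cv2.minAreaRect(P.astype(np.float32)))
```

```text
t 1.55 pos [ 0.4996 -0.0918  0.4044] rot [-1.5717e+00  9.0000e-04 -2.6760e-01] F [-0.24 -0.07 -0.01] w 0.43
shift [  0.7 -11.6   7.9] turn -0.009
bar [ 215  142   29   99 2166] ((0.4675996005535126, -0.10346302390098572), (0.09999347478151321, 0.025591976940631866), 74.92711639404297)
tab [275 188  28   7 132] ((0.5227373242378235, -0.11204247921705246), (0.005855932831764221, 0.02514343336224556), 74.64767456054688)
```

View pics/w1.png

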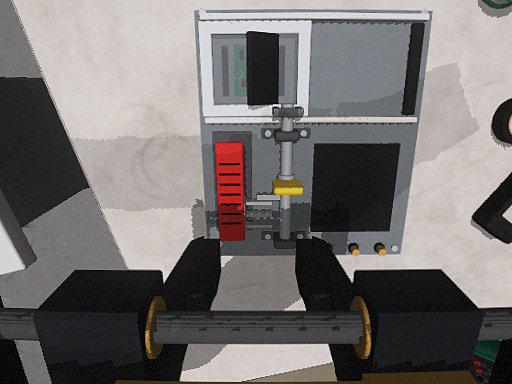

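Run:
```python
from st import *
goal([.5016,-.0831,.105],-.261)
```

```text
t 1.6 pos [ 0.4993 -0.0925  0.4045] rot [-1.5723e+00  9.0000e-04 -2.6890e-01] F [-1.09  0.05  0.41] w 0.427
shift [ -0.2 133.4   9.9] turn -0.008
```

Call:
move_arm([
  [-0.05,0,35,10,0],
  [-0.05,0,75,10,0],
  [-0.05,0,110,10,-0.005],
  [-0.05,0,130,10,-0.005],
  [-0.05,0,133,10,-0.005],
])

```text
time_s: 2.1
position: [0.5012, -0.0831, 0.2696]
tool_rot: [-1.574, 0.005, -0.264]
ft_force: [0.3, -0.4, 1.1]
width: 0.478
```

Call:
move_arm([
  [-0.05,0,0,0,0],
  [-0.05,0,0,0,0],
])

```text
time_s: 2.3
position: [0.5029, -0.0822, 0.2728]
tool_rot: [-1.571, -0.002, -0.262]
ft_force: [-0.1, -0.4, 0.5]
width: 0.473
```

Run:
```python
from st import *
goal([.5016,-.0831,.105],-.261)
im=manip.camera("scene"); cv2.imwrite("pics/s2.png",cv2.resize(im[150:300,170:330,::-1],None,fx=4,fy=4,interpolation=cv2.INTER_CUBIC))
im=manip.camera("wrist"); cv2.imwrite("pics/w2.png",im[:,:,::-1])
```

```text
t 2.3 pos [ 0.5029 -0.0822  0.2728] rot [-1.5709 -0.002  -0.2617] F [-0.13 -0.38  0.49] w 0.473
shift [-1.   1.8 -1.2] turn -0.001
```

View pics/s2.png

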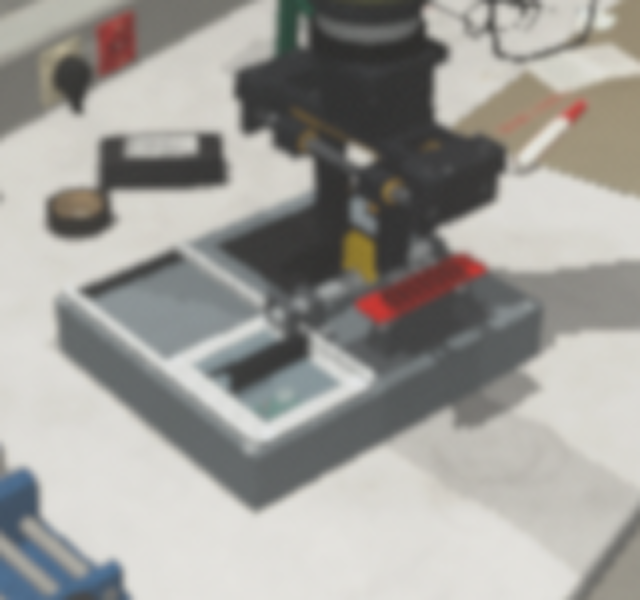

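View pics/w2.png

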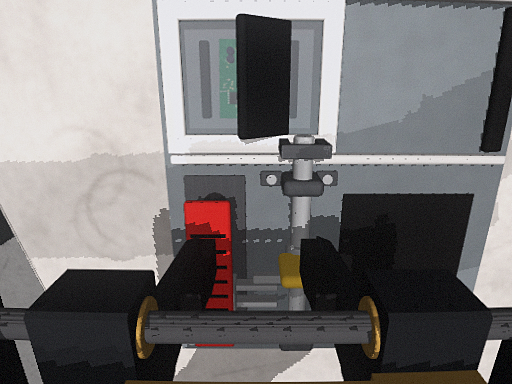

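Run:
```python
from st import *
from scipy.spatial.transform import Rotation as R
s=manip.observe(); M=R.from_euler("xyz",s["tool_rot"]).as_matrix()
pw=manip.camera_params("wrist"); ps=manip.camera_params("scene"); print(-ps["R"].T@ps["t"])
for lx in(-.030,-.021,.021,.030):
  for lz in(-.009,.009):
    X=s["position"]+M@[lx,.166,lz]
    print(lx,lz,X.round(4),proj(pw,X).round(0),((proj(ps,X)-[170,150])*4).round(0))
for z in (.096,.068):
  print("tab",proj(pw,[.5225,-.1115,z]),(proj(ps,[.5225,-.1115,z])-[170,150])*4)
```

```text
[0.02037741 0.67115465 0.6755931 ]
-0.03 -0.009 [ 0.4721 -0.0829  0.1069] [[201. 269.]] [[400. 265.]]
-0.03 0.009 [ 0.4768 -0.0655  0.1069] [[199. 237.]] [[379. 275.]]
-0.021 -0.009 [ 0.4808 -0.0852  0.1069] [[218. 269.]] [[390. 259.]]
-0.021 0.009 [ 0.4854 -0.0678  0.1069] [[217. 237.]] [[370. 269.]]
0.021 -0.009 [ 0.5214 -0.096   0.107 ] [[300. 269.]] [[348. 233.]]
0.021 0.009 [ 0.526  -0.0787  0.107 ] [[301. 237.]] [[328. 242.]]
0.03 -0.009 [ 0.5301 -0.0984  0.1071] [[317. 269.]] [[339. 227.]]
0.03 0.009 [ 0.5347 -0.081   0.1071] [[319. 237.]] [[319. 236.]]
tab [[305.37168221 281.32257138]] [[359.00446429 236.31401244]]
tab [[299.3125381  256.55843651]] [[358.09015378 270.86782064]]
```

Call:
move_arm([
  [-0.05,-1,12,0,0],
  [-0.05,-1,20,0,0],
  [-0.05,-1,25,0,0],
  [-0.05,-1,29,0,0],
  [-0.05,-1,31,0,0],
])

```text
time_s: 2.9
position: [0.5018, -0.0813, 0.2408]
tool_rot: [-1.571, -0.001, -0.26]
ft_force: [0.7, -0.4, 4.6]
width: 0.479
```

Call:
move_arm([
  [-0.05,0,0,0,0],
  [-0.05,0,0,0,0],
])

```text
time_s: 3.1
position: [0.5018, -0.0813, 0.241]
tool_rot: [-1.571, -0.001, -0.26]
ft_force: [0.1, -0.3, 4.8]
width: 0.47
```

Run:
```python
from st import *
goal([.5016,-.0831,.0755],-.261)
p=manip.camera_params("wrist");im=manip.camera("wrist"); cv2.imwrite("pics/w3.png",im[:,:,::-1])
im=manip.camera("scene"); cv2.imwrite("pics/s3.png",cv2.resize(im[150:300,170:330,::-1],None,fx=4,fy=4,interpolation=cv2.INTER_CUBIC))
```

```text
t 3.1 pos [ 0.5018 -0.0813  0.241 ] rot [-1.571e+00 -7.000e-04 -2.601e-01] F [ 0.13 -0.27  4.75] w 0.47
shift [ 0.3 -0.5 -1.8] turn 0.001
```

View pics/w3.png

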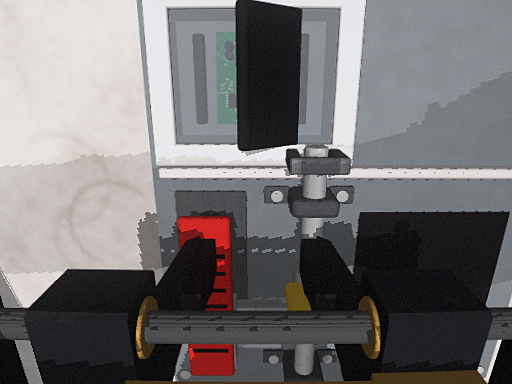

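View pics/s3.png

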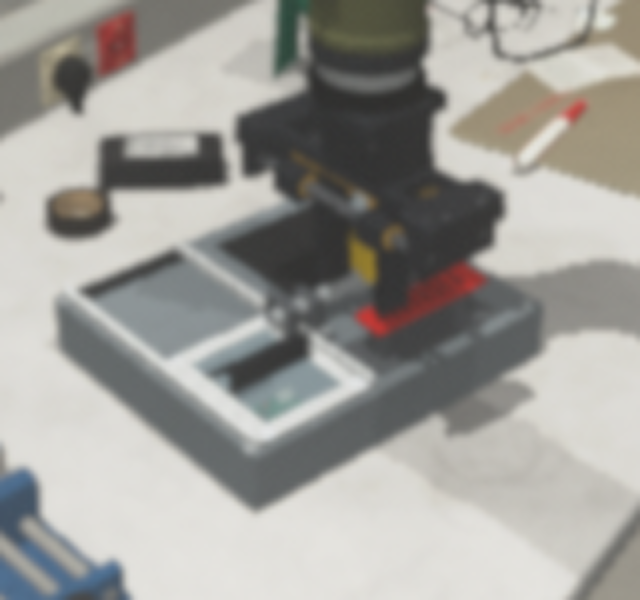

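Call:
move_arm([
  [-0.05,0,1,-6,0],
  [-0.05,0,1,-12,0],
  [-0.05,0,1,-18,0],
  [-0.05,0,1,-24,0],
  [-0.05,0,1,-30,0],
])

```text
time_s: 3.7
position: [0.4943, -0.1093, 0.2398]
tool_rot: [-1.568, -0.001, -0.259]
ft_force: [1.9, 6.1, 5.5]
width: 0.472
```

Run:
```python
from st import *
goal([.5016,-.0831,.0745],-.261)
p=manip.camera_params("wrist");im=manip.camera("wrist"); cv2.imwrite("pics/w4.png",im[:,:,::-1])
```

```text
t 3.7 pos [ 0.4943 -0.1093  0.2398] rot [-1.568e+00 -1.300e-03 -2.585e-01] F [1.93 6.15 5.5 ] w 0.472
shift [ 0.3 -0.6 27.2] turn 0.002
```

View pics/w4.png

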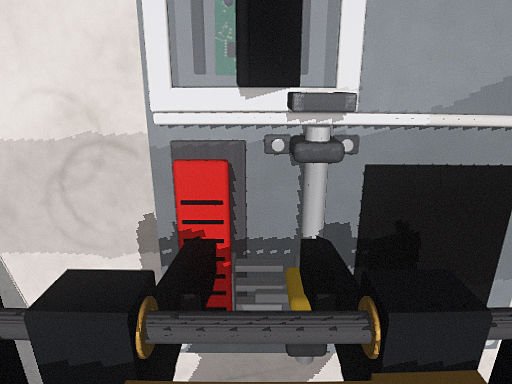

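Call:
move_arm([
  [-0.05,0,0,-6,0],
  [-0.05,0,0,-12,0],
  [-0.05,0,0,-17,0],
  [-0.05,0,0,-21,0],
  [-0.05,0,0,-23,0],
])

```text
time_s: 4.25
position: [0.4887, -0.13, 0.2398]
tool_rot: [-1.565, -0.002, -0.256]
ft_force: [2.7, 11.2, 5.1]
width: 0.478
```

Call:
move_arm([
  [-0.05,0,0,-1,0],
  [-0.05,0,0,-1,0],
])

```text
time_s: 4.45
position: [0.4886, -0.1301, 0.2398]
tool_rot: [-1.564, -0.002, -0.255]
ft_force: [1.5, 10.0, 5.0]
width: 0.475
```

Run:
```python
from st import *
goal([.5016,-.0831,.0745],-.261)
p=manip.camera_params("wrist");im=manip.camera("wrist"); cv2.imwrite("pics/w5.png",im[:,:,::-1])
```

```text
t 4.45 pos [ 0.4886 -0.1301  0.2398] rot [-1.5642 -0.0018 -0.2551] F [1.48 9.96 4.99] w 0.475
shift [ 0.7 -0.3 48.8] turn 0.006
```

View pics/w5.png

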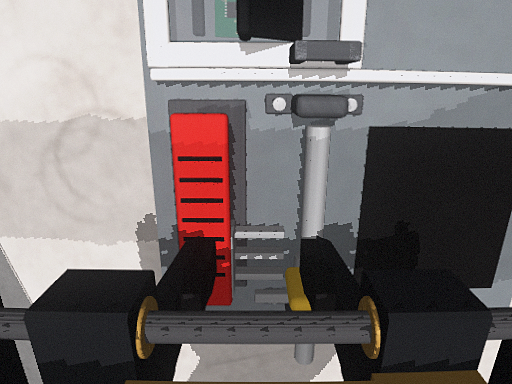

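Call:
move_arm([
  [-0.05,0,0,-3,0],
  [-0.05,0,0,-3,0],
])

```text
time_s: 4.7
position: [0.4884, -0.1309, 0.2399]
tool_rot: [-1.561, -0.003, -0.252]
ft_force: [2.2, 14.1, 4.5]
width: 0.475
```

Run:
```python
from st import *
goal([.5016,-.0831,.0745],-.261)
p=manip.camera_params("wrist");im=manip.camera("wrist")
r,y=masks(im); r[310:]=0;y[310:]=0
for m,z in((y,.096),(r,.075)):
    v,u=np.nonzero(m); P=onz(p,np.c_[u,v],z)[:,:2]; e=np.array([.258,.966]); q=(P-[.5225,-.1115])@e
    print(len(u),np.percentile(q,[0,1,50,99,100])*1000)
```

```text
t 4.7 pos [ 0.4884 -0.1309  0.2399] rot [-1.5607 -0.0025 -0.2515] F [ 2.21 14.13  4.51] w 0.475
shift [ 0.9 -0.1 49.6] turn 0.009
18 [-42.32886235 -42.32825099 -39.32313553 -22.23040683 -21.88903636]
7122 [-55.48252396 -53.56935551  11.90992138  42.97706001  43.84386376]
```

Call:
move_arm([
  [-0.05,0,0,4,0],
  [-0.05,0,-5,4,0],
  [-0.05,0,-15,4,0],
  [-0.05,0,-40,4,0],
  [-0.05,0,-60,4,0],
])

```text
time_s: 5.25
position: [0.4871, -0.1333, 0.2998]
tool_rot: [-1.572, 0.003, -0.261]
ft_force: [-0.0, 0.4, -0.4]
width: 0.473
```

Call:
move_arm([
  [-1,0,0,30,0],
  [-1,0,0,60,0],
  [-1,0,0,60,0],
])

```text
time_s: 5.55
position: [0.504, -0.0714, 0.2997]
tool_rot: [-1.568, -0.0, -0.255]
ft_force: [0.3, 0.4, -0.0]
width: 0.222
```

Run:
```python
from st import *
goal([.5016,-.0831,.0745],-.261)
p=manip.camera_params("wrist");im=manip.camera("wrist"); cv2.imwrite("pics/w6.png",im[:,:,::-1])
r,y=masks(im)
e=np.array([.258,.966]); ex=np.array([.966,-.258])
for m,z in((y,.096),(r,.084)):
    v,u=np.nonzero(m); P=onz(p,np.c_[u,v],z)[:,:2]; q=(P-[.5225,-.1115])@np.c_[ex,e]
    print(len(u),np.percentile(q,[1,50,99],axis=0).round(4).tolist(), cv2.minAreaRect(P.astype(np.float32)))
t=manip.camera_params("top");np.savez("w6.npz",**p)
im=manip.camera("scene"); cv2.imwrite("pics/s6.png",cv2.resize(im[150:300,170:330,::-1],None,fx=4,fy=4,interpolation=cv2.INTER_CUBIC))
```

```text
t 5.55 pos [ 0.504  -0.0714  0.2997] rot [-1.5685e+00 -1.0000e-04 -2.5490e-01] F [ 0.31  0.37 -0.  ] w 0.222
shift [  0.6  59.2 -12.1] turn 0.006Traceback (most recent call last):
  File "<stdin>", line 7, in <module>
  File "h.py", line 8, in onz
    c,d=ray(p,uv); return c+d*((z-c[2])/d[:,2])[:,None]
        ~~~^^^^^^
  File "h.py", line 4, in ray
    n=cv2.undistortPoints(uv,p["K"],p["dist"]).reshape(-1,2)
      ~~~~~~~~~~~~~~~~~~~^^^^^^^^^^^^^^^^^^^^^
cv2.error: OpenCV(4.12.0) /io/opencv/modules/calib3d/src/undistort.dispatch.cpp:347: error: (-215:Assertion failed) CV_IS_MAT(_src) && CV_IS_MAT(_dst) && (_src->rows == 1 || _src->cols == 1) && (_dst->rows == 1 || _dst->cols == 1) && _src->cols + _src->rows - 1 == _dst->rows + _dst->cols - 1 && (CV_MAT_TYPE(_src->type) == CV_32FC2 || CV_MAT_TYPE(_src->type) == CV_64FC2) && (CV_MAT_TYPE(_dst->type) == CV_32FC2 || CV_MAT_TYPE(_dst->type) == CV_64FC2) in function 'cvUndistortPointsInternal'
```

View pics/w6.png

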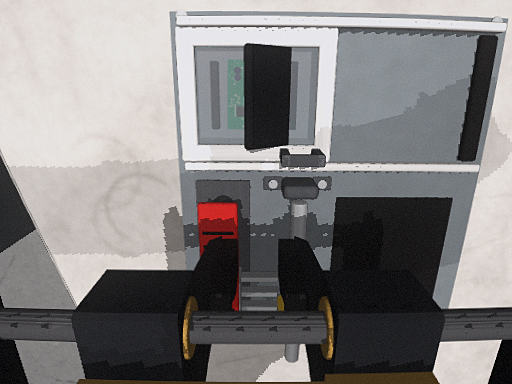

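Run:
```python
from st import *
p=manip.camera_params("wrist")
e=np.array([.258,.966]); ex=np.array([.966,-.258])
def jig(P): return ((P[:,:2]-[.5225,-.1115])@np.c_[ex,e]*1000).round(1)
w1=dict(np.load("w1.npz"))
for n,q in(("w1",w1),("w6",p)):
    g=cv2.imread(f"pics/{n}.png",0); m=(g<45).astype(np.uint8); m[160:]=0
    k,l,s,c=cv2.connectedComponentsWithStats(m)
    for i in range(1,k):
        if s[i,4]>500:
            v,u=np.nonzero(l==i); 
            cn=np.array([[u.min(),v[u<u.min()+2].min()],[u.min(),v[u<u.min()+2].max()]])
            P=onz(q,cn,.071); print(n,s[i],P.round(4).tolist(),jig(P).tolist())
            P=onz(q,np.c_[u,v],.071); print(jig(P).min(0),jig(P).max(0))
for nm in("top","scene"):
    q=manip.camera_params(nm); im=manip.camera(nm)
    cv2.imwrite(f"pics/{nm}6.png",im[:,:,::-1])
    r,y=masks(im); box=np.zeros(r.shape,bool); box[150:280,165:320]=1
    for m,z in((y&box,.096),(r&box,.084)):
        v,u=np.nonzero(m)
        if len(u): P=onz(q,np.c_[u,v],z); print(nm,len(u),jig(P).min(0),np.median(jig(P),0),jig(P).max(0))
im=cv2.imread("pics/scene6.png"); cv2.imwrite("pics/s6.png",cv2.resize(im[150:300,170:330],None,fx=4,fy=4,interpolation=cv2.INTER_CUBIC))
```

```text
w1 [ 401   23   23   92 1155] [[0.6443, -0.0716, 0.071], [0.6441, -0.0734, 0.071]] [[107.4, 70.0], [107.6, 68.2]]
[107.5  67.2] [119.9 146.5]
w1 [ 246   31   33   74 2283] [[0.522, 0.032, 0.071], [0.5053, -0.0265, 0.071]] [[-37.5, 138.5], [-38.6, 77.6]]
[-37.6  76.6] [ -8.9 139.3]
w1 [   0   77   77   83 4795] [[0.2899, 0.06, 0.071], [0.2515, -0.0109, 0.071]] [[-269.0, 105.6], [-287.7, 27.3]]
[-287.7   26.2] [-207.8  105.6]
w1 [492  99  20  45 614] [[0.7305, -0.0997, 0.071], [0.7296, -0.1134, 0.071]] [[197.9, 65.0], [200.6, 51.6]]
[198.9  39.9] [222.9  82.1]
w1 [ 313  143   87   17 1369] [[0.557, -0.0805, 0.071], [0.5538, -0.0949, 0.071]] [[25.3, 38.9], [26.0, 24.1]]
[25.8 23.8] [109.8  39.6]
w6 [ 457   35   41  125 2324] [[0.6394, -0.0696, 0.071], [0.6392, -0.073, 0.071]] [[102.2, 70.6], [102.8, 67.3]]
[102.4  67.3] [115.1 143.5]
w6 [ 244   44   47  106 4593] [[0.521, 0.029, 0.071], [0.5048, -0.0299, 0.071]] [[-37.7, 135.4], [-38.2, 74.3]]
[-38.  73.] [ -9.9 135.9]
top 17 [-10.8 -43.2] [  1.1 -40.4] [ 11.  -37.6]
top 100 [-67.  -56.7] [-54.25 -39.65] [-42.8   0.2]
scene 43 [-37.4 -36.7] [-17.1 -24.6] [  5.3 -12.2]
scene 69 [ -69.9 -276.6] [-57.4  28.5] [410.8  44.6]
```

View pics/s6.png

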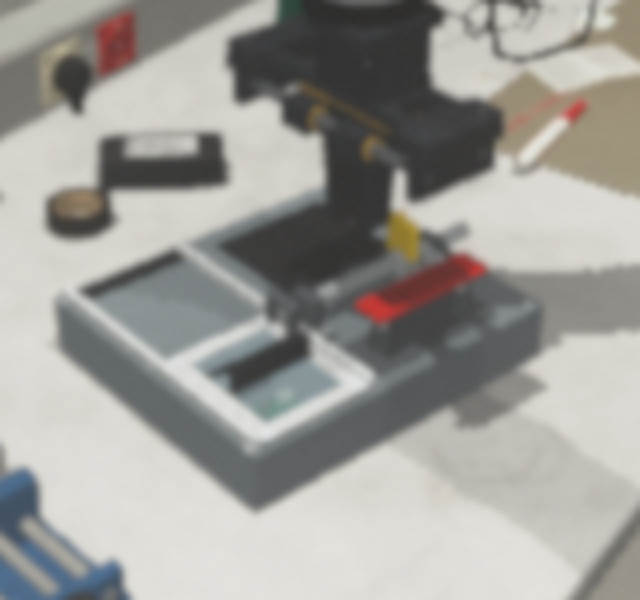

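Run:
```python
from st import *
goal([.488,.0074,.11],-.261)
```

```text
t 5.7 pos [ 0.5027 -0.0759  0.2992] rot [-1.5731  0.0019 -0.2613] F [ 0.89  0.3  -0.01] w 0.091
shift [-35.7  23.1  76.7] turn -0.0
```

Call:
move_arm([
  [-1,-18,0,36,0],
  [-1,-35,5,70,0],
  [-1,-36,15,76,0],
  [-1,-36,23,76,0],
  [-1,-36,23,76,0],
])

```text
time_s: 6.2
position: [0.4878, 0.0062, 0.2755]
tool_rot: [-1.574, 0.002, -0.262]
ft_force: [-0.2, -0.2, 0.1]
width: 0.003
```

Run:
```python
from st import *
goal([.488,.0074,.058],-.261)
im=manip.camera("wrist"); cv2.imwrite("pics/w7.png",im[:,:,::-1])
im=manip.camera("scene");cv2.imwrite("pics/s7.png",cv2.resize(im[150:300,170:330,::-1],None,fx=4,fy=4,interpolation=cv2.INTER_CUBIC))
```

```text
t 6.2 pos [0.4878 0.0062 0.2755] rot [-1.5739  0.0021 -0.2624] F [-0.25 -0.24  0.14] w 0.003
shift [-0.  51.5  1.4] turn -0.001
```

View pics/w7.png

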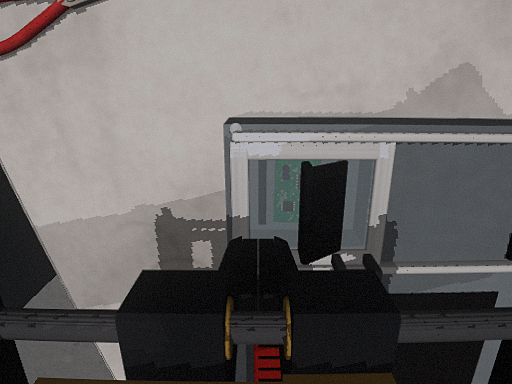

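View pics/s7.png

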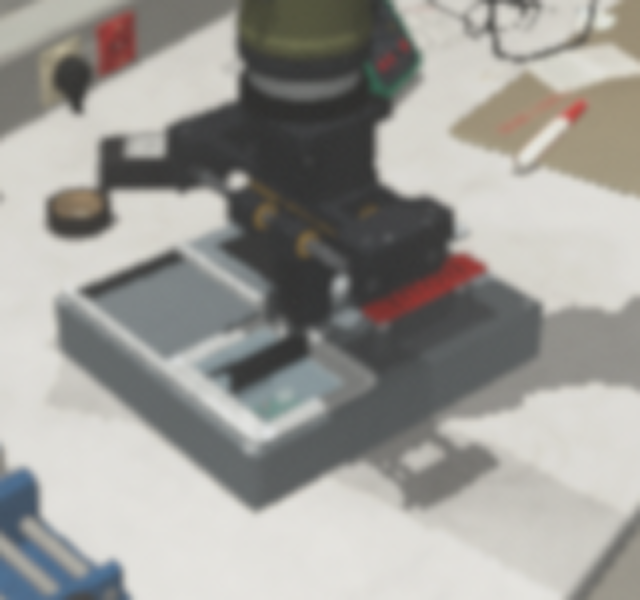

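Run:
```python
from st import *
p=manip.camera_params("wrist")
e=np.array([.258,.966,0]); ex=np.array([.966,-.258,0]);o=np.array([.5225,-.1115,.071])
print(proj(p,[o-.038*ex+y*e for y in(.075,.106,.137)]))
s=manip.observe(); d=np.array(s["position"])-o; print(d@ex,d@e)
```

```text
[[298.44933129 264.09944853]
 [300.34503219 219.99109822]
 [302.34771382 171.29785796]]
-0.06348916167219093 0.10480465761591
```

Call:
move_arm([
  [-1,0,18,1,0],
  [-1,0,38,1,0],
  [-1,0,48,1,0],
  [-1,0,51,1,0],
  [-1,0,51,1,0],
])

```text
time_s: 6.8
position: [0.4885, 0.0087, 0.2257]
tool_rot: [-1.571, 0.0, -0.261]
ft_force: [0.1, -0.1, -0.0]
width: 0.008
```

Call:
move_arm([
  [-1,5,0,0,0],
  [-1,12,0,0,0],
  [-1,20,0,0,0],
  [-1,28,0,0,0],
  [-1,36,0,0,0],
])

```text
time_s: 7.3
position: [0.5238, -0.0003, 0.2259]
tool_rot: [-1.571, -0.0, -0.26]
ft_force: [-2.1, 1.1, 1.0]
width: 0.004
```

Run:
```python
from st import *
goal([.488,.0074,.058],-.261)
im=manip.camera("wrist"); cv2.imwrite("pics/w8.png",im[:,:,::-1])
```

```text
t 7.3 pos [ 5.238e-01 -3.000e-04  2.259e-01] rot [-1.5708 -0.     -0.2603] F [-2.05  1.08  0.98] w 0.004
shift [-36.6   1.9  -1.8] turn 0.001
```

View pics/w8.png

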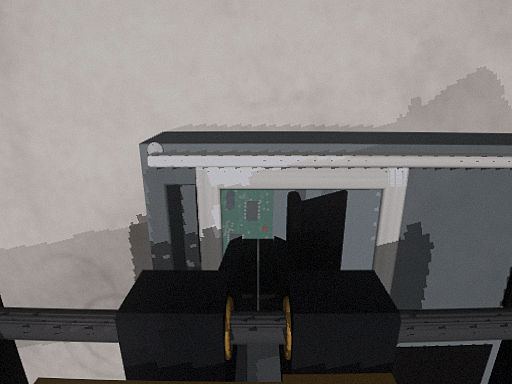

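Call:
move_arm([
  [-1,9,0,0,0],
  [-1,18,0,0,0],
  [-1,27,0,0,0],
  [-1,36,0,0,0],
  [-1,45,0,0,0],
])

```text
time_s: 7.85
position: [0.5675, -0.0119, 0.2257]
tool_rot: [-1.571, 0.0, -0.26]
ft_force: [-1.8, 0.6, 2.2]
width: 0.005
```

Call:
move_arm([
  [-1,4,0,0,0],
  [-1,8,0,0,0],
  [-1,10,0,0,0],
  [-1,12,0,0,0],
  [-1,12,0,0,0],
])

```text
time_s: 8.35
position: [0.5785, -0.0148, 0.2257]
tool_rot: [-1.571, -0.0, -0.26]
ft_force: [0.1, -0.7, 0.9]
width: 0.007
```

Run:
```python
from st import *
goal([.488,.0074,.058],-.261)
im=manip.camera("wrist"); cv2.imwrite("pics/w9.png",im[:,:,::-1])
```

```text
t 8.35 pos [ 0.5785 -0.0148  0.2257] rot [-1.5709e+00 -4.0000e-04 -2.6000e-01] F [ 0.12 -0.66  0.92] w 0.007
shift [-93.2   1.7  -1.8] turn 0.001
```

View pics/w9.png

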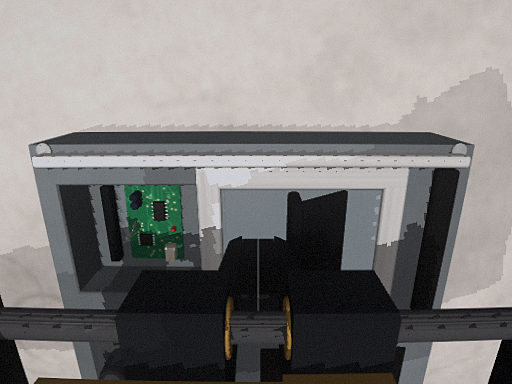

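Call:
move_arm([
  [-1,3,0,0,0],
  [-1,5,0,0,0],
  [-1,7,0,0,0],
  [-1,7,0,0,0],
])

```text
time_s: 8.8
position: [0.5835, -0.0159, 0.2257]
tool_rot: [-1.572, 0.005, -0.259]
ft_force: [-5.0, 2.0, 6.0]
width: 0.006
```

Call:
move_arm([
  [-1,3,0,0,0],
  [-1,5,0,0,0],
  [-1,5,0,0,0],
])

```text
time_s: 9.1
position: [0.5851, -0.016, 0.2256]
tool_rot: [-1.574, 0.013, -0.258]
ft_force: [-15.4, 4.4, 15.3]
width: 0.007
```

Call:
move_arm([
  [-1,-5,0,0,0],
  [-1,-13,-2,0,0],
  [-1,-15,-20,0,0],
  [-1,-15,-60,0,0],
  [-1,-15,-100,0,0],
])

```text
time_s: 9.6
position: [0.5756, -0.0139, 0.3265]
tool_rot: [-1.571, -0.0, -0.26]
ft_force: [1.7, -0.2, -0.5]
width: 0.006
```

Call:
move_arm([
  [-1,-50,-30,0,0],
  [-1,-100,-30,0,0],
  [-1,-130,-30,0,0],
  [-1,-130,-30,0,0],
  [-1,-130,-30,0,0],
])

```text
time_s: 10.1
position: [0.4502, 0.0198, 0.3563]
tool_rot: [-1.57, -0.003, -0.259]
ft_force: [0.7, 0.3, 0.6]
width: 0.005
```

Run:
```python
from st import *
goal([.488,.0074,.058],-.261)
e=np.array([.258,.966]); ex=np.array([.966,-.258])
def jig(P): return ((P[:,:2]-[.5225,-.1115])@np.c_[ex,e]*1000).round(1)
p=manip.camera_params("wrist"); im=manip.camera("wrist"); cv2.imwrite("pics/w10.png",im[:,:,::-1])
p2=manip.camera_params("top"); im2=manip.camera("top"); cv2.imwrite("pics/top10.png",cv2.resize(im2[140:275,160:305,::-1],None,fx=4,fy=4,interpolation=cv2.INTER_CUBIC))
im3=manip.camera("scene");cv2.imwrite("pics/s10.png",cv2.resize(im3[150:300,170:330,::-1],None,fx=4,fy=4,interpolation=cv2.INTER_CUBIC))
for q,i in((p,im),(p2,im2)):
    r,y=masks(i); box=np.zeros(r.shape,bool)
    if i is im2: box[150:270,165:300]=1
    else: box[:]=1
    for m,z in((y&box,.096),(r&box,.084)):
        v,u=np.nonzero(m)
        if len(u): P=onz(q,np.c_[u,v],z); print(len(u),jig(P).min(0),np.median(jig(P),0),jig(P).max(0))
```

```text
t 10.1 pos [0.4502 0.0198 0.3563] rot [-1.57   -0.0025 -0.2592] F [0.68 0.32 0.61] w 0.005
shift [ 39.3 132.4  -2.4] turn 0.002
1532 [-250.2   34.5] [-208.2  224.7] [-39.2 238. ]
24 [-13.6 -44. ] [ -0.3  -40.35] [ 13.  -36.7]
227 [-66.6 -56.7] [-53.8  -5.8] [-41.1  41.7]
```

View pics/w10.png

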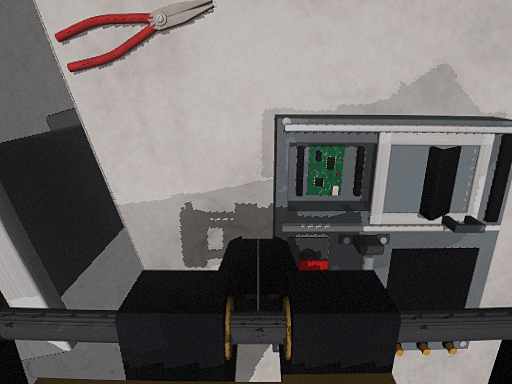

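View pics/top10.png

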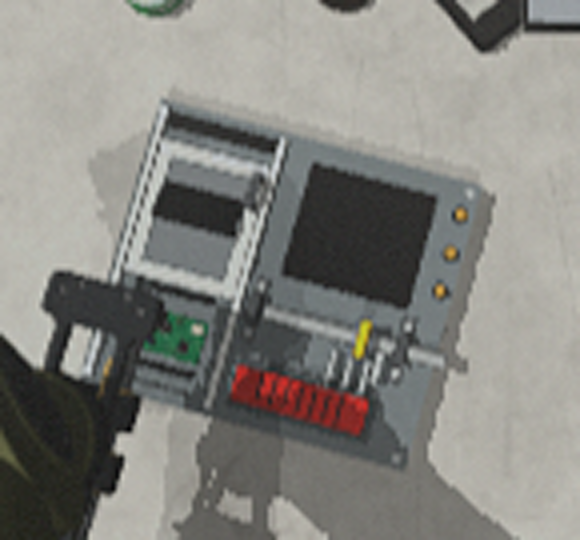

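View pics/s10.png

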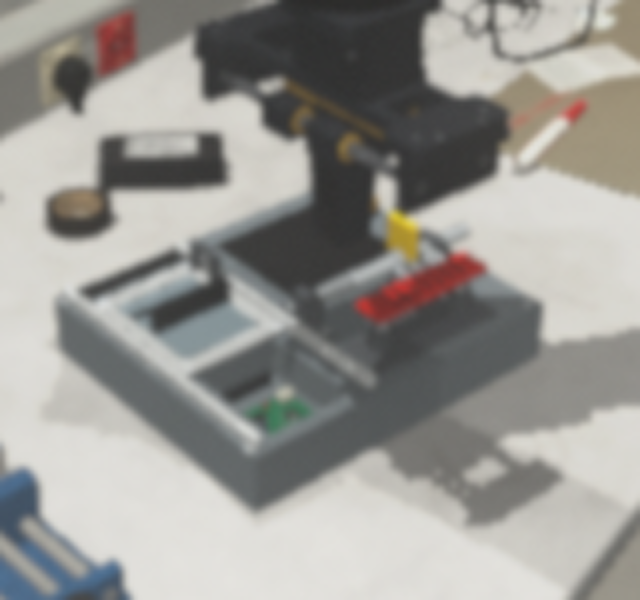

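```bash
python3 - <<'E'
from st import *
e=np.array([.258,.966]); ex=np.array([.966,-.258])
def jig(P): return ((P[:,:2]-[.5225,-.1115])@np.c_[ex,e]*1000).round(1)
p=manip.camera_params("wrist"); g=cv2.imread("pics/w10.png",0); m=(g<45).astype(np.uint8); m[:,:405]=0;m[235:]=0
k,l,s,c=cv2.connectedComponentsWithStats(m)
for i in range(1,k):
    if s[i,4]>300:
        v,u=np.nonzero(l==i); P=jig(onz(p,np.c_[u,v],.071)); print(s[i],P.min(0),P.max(0),np.percentile(P[:,0],[1,5]))
E
python3 - <<'E'
import cv2
a=cv2.imread("pics/w10.png")[100:260,260:512]; cv2.imwrite("pics/w10z.png",cv2.resize(a,None,fx=3,fy=3,interpolation=cv2.INTER_CUBIC))
E
```

```text
[ 483  134   29   88 1209] [100.2  74.1] [114.4 152.6] [100.7 101.3]
[ 419  146   66   86 2405] [39.3 64.6] [102.4 142.1] [39.9 41.2]
```

View pics/w10z.png

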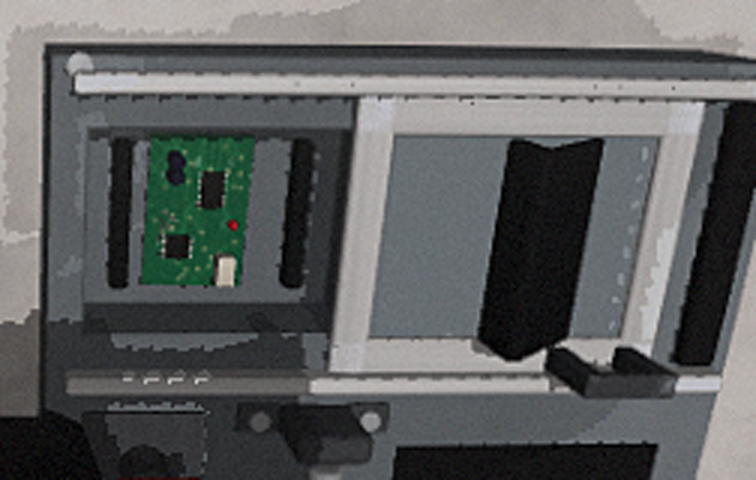

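Run:
```python
from rig import manip
s=manip.observe(); print(s["time_s"],s["ft_force"].round(2),abs(s["qvel"]).max())
print(manip.sign_off())
```

```text
10.25 [-0.09 -0.56 -1.59] 0.007253576406620719
the job is handed in; nothing more can be done
None
```

I opened the jig and handed the job in at 10.25 s. No verdict was reported, so what follows rests on my own checks.

**What I did:** One fingertip held the red bar down about 9 mm, with roughly 5 N of vertical force. The other pushed the yellow tab back until it hit the stop, where the side force rose to 14 N. I then lifted straight up so the bar could spring up and lock the bolt. With the fingers closed, I pushed the black lip until the cover hit its stop at about 15 N, then backed off and lifted clear.

**Last checks:**
- **Bolt:** the tab sits 40.4 mm from its home position in the top view, so it is fully back.
- **Catch bar:** it looks up in the scene view. I did not measure its height directly.
- **Cover:** about 85 mm open. The first raw reading was about 77 mm, because it assumed I was seeing the top of the lip. I took it to be the foot of the lip's near face and corrected for that by hand. The stop force agrees with fully open.
- **Board and tools:** the board lies in its nest. I sent no move near the tools, and those in view look unmoved, but I did not measure them.
- **Robot:** it is clear of everything and practically at rest. The last force reading was up to 1.6 N, which I take as sensor noise.

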